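# Seat the bearing block, then present the go plug gauge over its bore

### The arm

A 6-joint arm with a two-finger parallel gripper is mounted at the origin on a cart in front of the work surface, level with it; the furniture and walls round the work are solid. World frame = base frame: x ahead of the robot, y to its left, z up, the work surface at z = 0. Lengths are in m, angles in rad, forces in N, time in s.
With the tool pointing down it reaches from about 0.35 to 0.85 m from the base axis. Payload 8.1 kg.
Tool frame: the origin (TCP) lies on the centre line of the jaws, within the pads' length; the fingertips stand 25 mm ahead of it and the grasp point (between the pads) lies 6 mm ahead of it; z points along the fingers, y is the line along which they close (so a half turn about z gives the same grasp; the last joint's range is limited). The gripper opens to 85 mm and grips with 20 to 120 N. Pads are 22 mm wide; open, the fingers measure 114 mm over their backs; the gripper's body (76 mm by 85 mm) begins 54 mm behind the grasp point. The pads swing forward as they close: fully open they stand 13 mm farther back than shut.
Start: joints at [-1.191, 0.13, 1.488, -0, 1.523, -0.085], TCP at [0.269, -0.536, 0.256] pointing down, gripper open.
Joint ranges: [-2.96, 2.96], [-0.89, 2.26], [0.02, 2.5], [-1.34, 4.48], [0, 2.73], [-2.66, 2.66]. Speed limits (rad/s): [2.39, 2.39, 2.79, 3.14, 3.14, 3.14].

### API

Orientations are given as [roll, pitch, yaw] about the fixed x, y, z axes, in that order (R = Rz(yaw) Ry(pitch) Rx(roll)).
In Python, from station import robot, command_gripper, solver, capture gives the robot as it stands. The module is installed in compiled form; this text tells all that it offers. Calls block until the motion is done:
- robot.move_to(position, orientation): joint-space move of the TCP to a pose.
- robot.move_linear(position, attitude=None, v=0.15): straight line of the TCP; attitude=None keeps the orientation; v is the mean speed in m/s.
- robot.set_joints(angles): joint-space move.
- command_gripper(opening, squeeze=None): finger opening in m; squeeze is the grip in N (None keeps the last); returns when the fingers have stopped.
- robot.pause(seconds).
- solver.ik(position, orientation): joint angles nearest the present ones, or None.
- robot.sense(): the state.
- capture(name): name is "side" or "top" or "wrist"; returns a dict with "img" (384x512x3 uint8, blue, green, red), "camera_matrix" (3x3 intrinsics, pixels), "world_from_camera" (4x4, takes a point from camera to world coordinates). Camera axes: x right, y down, z forward; pixel columns grow to the right and rows downward; lengths in m; the calibration is good to about 2 mm. A picture is of the moment at which its call begins. There is no depth.
A pose or a line that the arm cannot do raises robot.IKError and nothing moves.
- robot.hand_in(): hands the job in; it is judged then, once.
The state is a dict: "t": time; "q": joint angles; "qvel": joint speeds; "joint_efforts": joint torques, N m; "ee_pos": TCP position; "ee_rot": TCP orientation; "contact_force": force on the tool from outside, world axes, zero at the start; "moment": the same for the moment, N m; "gripper_width": finger opening in m; "grip_force": force on a finger pad.
Only numpy, scipy, OpenCV 4.12 (cv2) and the standard library are available. Lean on these libraries where they do the work, as an engineer would, in place of code of your own. Each camera call takes 0.05 s, during which the arm holds its last target. There are 200 camera calls.

### The job

Get the bearing block ready for its bore check: take it off the aluminium plate it has been resting on, seat it boss up, flat and fully home in the pocket of the inspection nest and let go of it. Then draw the large plug gauge - the one whose ends nearly fill the block's bore - out of its slanting socket in the wooden stand, turn it upright with its long go end (the end that was in the socket) down, and hold it there centred over the bore with the tip about 20 mm clear above the boss, never touching the block with it. Finish while still holding the gauge raised and still, for me to guide it in by hand; leave the small gauge in its socket, the block seated and everything else where it is.

Things in the scene. Friction and masses are not known exactly. Their poses are not given: they have to be found in the camera images.
- block_center (a point): centre (15 mm above the underside) of the bearing block: loose bored aluminium block, 60 (x) x 44 (y) x 30 (z) mm, with a round boss 28 mm across and 6 mm high on top and a 15.5 mm bore right through along z (up). About 0.24 kg. It waits boss up on a flat fixed aluminium plate 134 x 198 x 15 mm (top at z = 15 mm). Half a turn about z makes no difference to its fit
- bore_mouth (a point): centre of the bore at the top face of the block's boss, 21 mm above block_center; axes as the block
- nest_pocket (a point): centre of the nest's pocket floor, 10 mm above the worktop. The pocket is 62.5 (x) x 46.5 (y) mm between four corner locators that stand 12 mm above the floor and have a 2 mm 45-degree lead-in at the top. Seated, the block's centre is 15 mm above this point and its long axis lies along this x
- nest: inspection nest, fixed: an aluminium plate 126 (x) x 108 (y) x 10 mm with four L-shaped steel corner locators 12 mm thick. Midway along each side they leave a gap for fingers: 35 mm wide on the long sides (+y and -y), 21 mm on the short ones. Origin: centre of its underside, 10 mm below nest_pocket
- large_gauge_center (a point): centre, on its axis, of the large double-ended plug gauge: 92 mm long. Along its y axis: go cylinder, 14 mm across, from -46 to -24 mm; hexagon handle from -24 to +34 mm (15 mm across the flats, which face +z and -z, 17 mm across corners along x); short no-go cylinder, 14 mm across, from +34 to +46 mm
- large_gauge: the large plug gauge itself, loose, 0.09 kg; origin on a flat of the handle, 7.6 mm from the axis. At the start its go end is down in a stand socket; its +y points up out of the socket, about 45 degrees off vertical, leaning to the robot's side; its z is level, along the row of sockets, so fingers closing along z meet the flats. The handle is free of the socket from about y = -5 mm up
- large_gauge_tip (a point): middle of the end face of the large gauge's go cylinder, 46 mm from its centre along its -y axis; axes as the gauge
- small_gauge_center (a point): centre of the small plug gauge in the stand: same handle, lengths and axes as the large gauge, but its end cylinders are only 10 mm across. Which of the two gauges stands left and which right varies
- stand: wooden gauge stand, fixed: base board 116 x 156 x 12 mm (54 mm to the front, 62 mm to the rear of the origin) with a leaning bar 148 mm long, highest edge 73 mm up. Three round sockets, 18.5 mm across, 40 mm deep, 36 mm apart along the stand's y, the middle one empty; they open along (-0.707, 0, 0.707) in its frame. Origin: centre of its underside, z up
- small_gauge: the small plug gauge itself; its origin lies on a flat of the handle, 7.6 mm from the axis
- block: the bearing block itself; origin at the centre of its underside
- eye_loupe: green eye loupe, a flared cup 39 mm across and 30 mm tall; bystander, origin under its middle
- square: small steel engineer's square lying flat, 78 x 98 mm, stock 15 mm high; bystander, origin under its middle
- vernier: steel caliper lying flat, 71 x 217 x 8 mm; bystander, origin under its middle
- micrometer: outside micrometer with a dark frame lying flat, 40 x 115 x 15 mm; bystander, origin under its middle
- slip_30: small bright steel gauge block, 15 x 30 x 9 mm, lying on the far left part of the soak plate; bystander, origin under its middle
- vial: small white screw-top vial, 24 mm across, 54 mm tall; bystander, origin under its middle
Mind the look-alikes: they are no part of the job. Leave any blue look-alike of the large_gauge alone.

How it is judged:
By the outcome, as a careful person would: the job done as asked, in the order asked, and still so for the second after the job is handed in, while the arm keeps its last pose, push and grip.
It also fails if it takes over 54 s, if anything falls off the work surface, if the arm or the gripper's body presses on something with over 40 N, if the wrist force passes 120 N, or if a joint passes its speed limit or range.

## Working session

There is one attempt and no reset: what is moved stays moved. The work goes in short steps, each a Python script; the robot and the scene stay as the last script left them, time stands still between calls to the robot, and variables do not carry over. Pictures are saved under pics/ and viewed, at most 10 in all, crops included, and the job is handed in when it is done.

```bash
mkdir -p pics
cat > h.py <<'E'
import numpy as np, cv2
from station import robot, command_gripper, solver, capture
def ray(c,uv):
    d=np.linalg.inv(c['camera_matrix'])@np.array([uv[0],uv[1],1.]); T=np.array(c['world_from_camera'])
    return T[:3,3],T[:3,:3]@d
def plane(c,uv,z):
    o,d=ray(c,uv); return o+d*(z-o[2])/d[2]
def proj(c,P):
    T=np.linalg.inv(c['world_from_camera']); p=T[:3,:3]@np.asarray(P,float)+T[:3,3]; q=c['camera_matrix']@p; return q[:2]/q[2]
def tri(c1,u1,c2,u2):
    o1,d1=ray(c1,u1);o2,d2=ray(c2,u2);s=np.linalg.lstsq(np.stack([d1,-d2],1),o2-o1,rcond=None)[0]
    a=o1+d1*s[0];b=o2+d2*s[1];return (a+b)/2,np.linalg.norm(a-b)
E
python3 - <<'E'
from h import *
import pickle
d={}
for n in("side","top"):
    c=capture(n);d[n]=c;print(n,np.round(c['world_from_camera'],3).tolist(),np.round(c['camera_matrix'],1).tolist())
pickle.dump(d,open('c0.pkl','wb'))
a=d['top']['img'];b=d['side']['img']
cv2.imwrite('pics/top.png',cv2.resize(a,(800,600),interpolation=cv2.INTER_CUBIC))
cv2.imwrite('pics/side.png',cv2.resize(b,(800,600),interpolation=cv2.INTER_CUBIC))
print(robot.sense())
E
```

```text
side [[-0.994, -0.064, 0.094, 0.422], [-0.113, 0.51, -0.853, 0.98], [0.007, -0.858, -0.514, 0.719], [0.0, 0.0, 0.0, 1.0]] [[432.1, 0.0, 258.6], [0.0, 432.1, 188.2], [0.0, 0.0, 1.0]]
top [[-0.006, -0.994, 0.11, 0.385], [-1.0, 0.009, 0.02, -0.078], [-0.021, -0.11, -0.994, 1.28], [0.0, 0.0, 0.0, 1.0]] [[357.0, 0.0, 252.6], [0.0, 357.0, 188.7], [0.0, 0.0, 1.0]]
{'t': 0.1, 'q': array([-1.19140272e+00,  1.31128824e-01,  1.48922208e+00, -4.17815130e-07,
        1.52301949e+00, -8.54046987e-02]), 'qvel': array([-0.00073683, -0.00344143, -0.00390767, -0.00070972, -0.00058512,
       -0.0003144 ]), 'joint_efforts': array([ 2.36792606e-03, -5.70956004e+01, -5.01938725e+01, -8.54119207e-05,
        8.21267342e-03, -2.54618470e-05]), 'ee_pos': array([ 0.26878315, -0.53588786,  0.25529512]), 'ee_rot': array([-3.13982136e+00, -1.51226708e-04,  4.64798189e-01]), 'contact_force': array([-0.08800151, -0.57157529, -0.85207298]), 'moment': array([-5.54761527e-02,  1.73601112e-03, -5.01686241e-05]), 'grip_force': 0.0, 'gripper_width': 0.08510911902004227}
```

View pics/top.png

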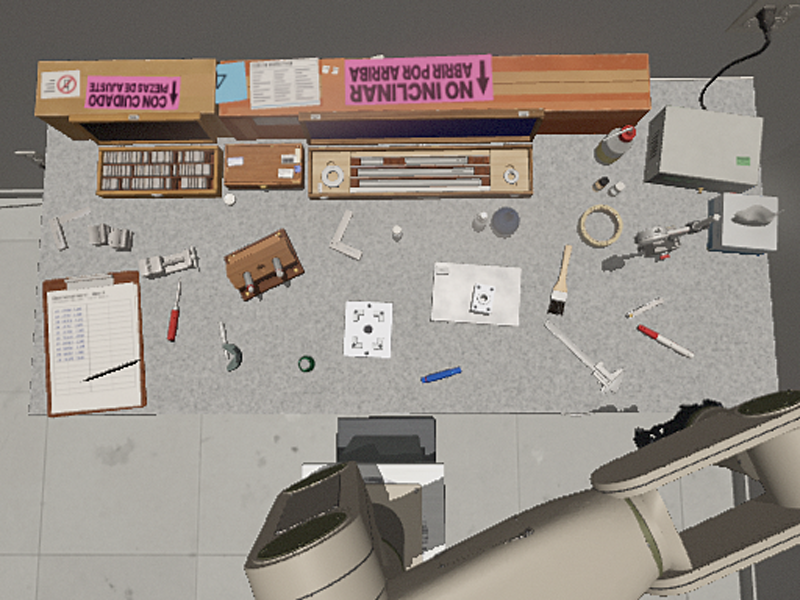

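View pics/side.png

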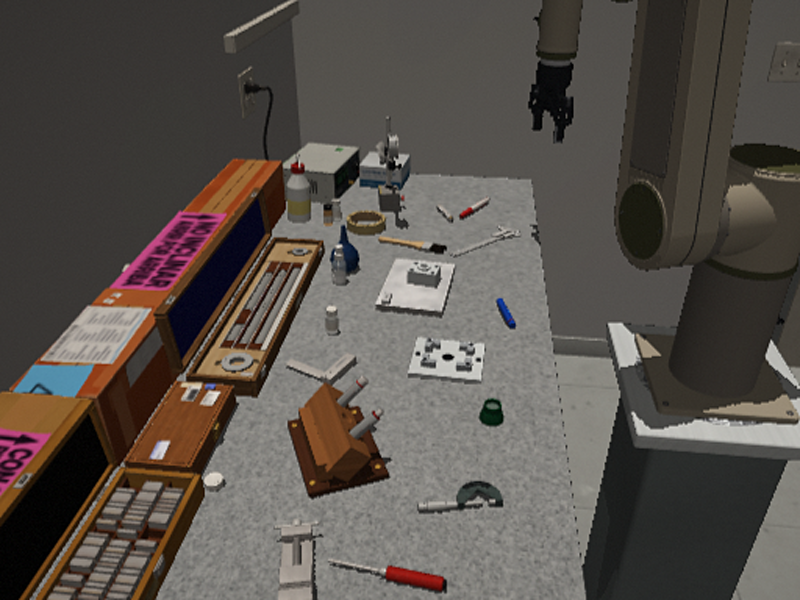

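Top view, 800-px scale: block at (482,298) on the plate, nest at (368,329), stand at (263,265) with gauge ends near (249,290) and (290,275). The blue look-alike lies at (441,374). Next I take closer looks with the wrist camera.

```bash
cat > s1.py <<'E'
from h import *
import pickle
d=pickle.load(open('c0.pkl','rb'));t=d['top']
k=512/800
P={n:plane(t,(u*k,v*k),z) for n,u,v,z in[("block",483,298,.045),("nest",368,329,.01),("stand",263,265,.04),("g1",248,292,.07),("g2",288,277,.07)]}
for n in P:print(n,P[n].round(3))
W={}
def look(n,p,yaw=0):
    robot.move_to(p,[np.pi,0,yaw]);robot.pause(.2);W[n]=capture("wrist")
    cv2.imwrite(f'pics/w_{n}.png',cv2.resize(W[n]['img'],(800,600),interpolation=cv2.INTER_CUBIC));print(n,np.round(W[n]['world_from_camera'],3).tolist(),robot.sense()['t'])
# y yaw so that tool y ~ world y
for n in("block","nest","stand"):
    p=P[n].copy();p[2]=.27;p[0]-=.05 if n!="stand" else .08;look(n,p)
pickle.dump(W,open('w0.pkl','wb'));print(W['nest']['camera_matrix'])
im=np.hstack([cv2.resize(W[n]['img'],(400,300),interpolation=cv2.INTER_AREA) for n in("block","nest")]);cv2.imwrite('pics/w_two.png',im)
E
python3 s1.py
```

```text
block [ 0.513 -0.249  0.045]
nest [0.448 0.01  0.01 ]
stand [0.593 0.245 0.04 ]
g1 [0.528 0.269 0.07 ]
g2 [0.561 0.181 0.07 ]
block [[-0.002, -0.951, -0.309, 0.542], [-1.0, 0.002, 0.0, -0.251], [0.0, 0.309, -0.951, 0.387], [0.0, 0.0, 0.0, 1.0]] 1.6583
nest [[-0.002, -0.951, -0.309, 0.478], [-1.0, 0.002, 0.0, 0.007], [0.0, 0.309, -0.951, 0.387], [0.0, 0.0, 0.0, 1.0]] 2.9417
stand [[-0.002, -0.951, -0.308, 0.592], [-1.0, 0.002, 0.001, 0.242], [0.0, 0.308, -0.951, 0.388], [0.0, 0.0, 0.0, 1.0]] 4.2167
[[286.51275995   0.         257.76224666]
 [  0.         286.51275995 194.09891358]
 [  0.           0.           1.        ]]
```

View pics/w_two.png

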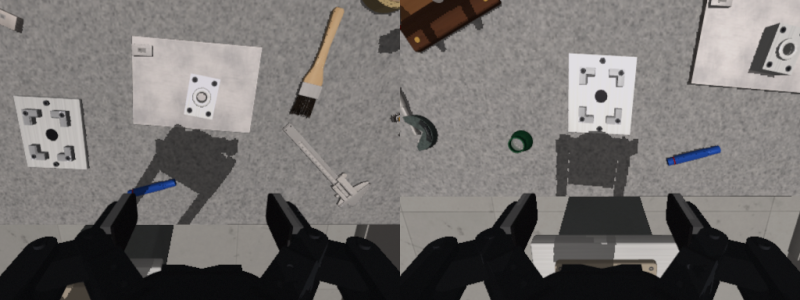

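View pics/w_stand.png

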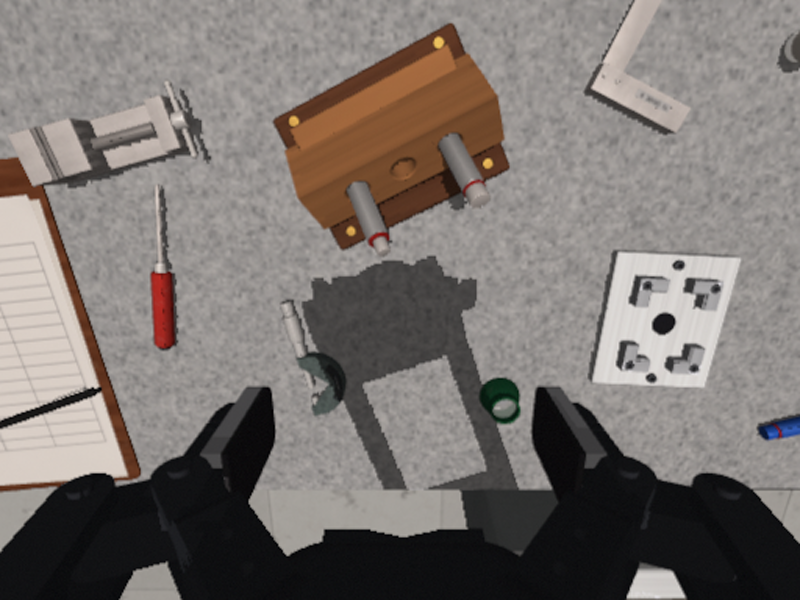

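Wrist view: the right gauge's tip is at (480,195) and the left's at (382,245). The right one looks thicker, and a crop will confirm it. Next are closer views for measuring.

```bash
cat >> h.py <<'E'
from scipy.spatial.transform import Rotation as Ro
def coax(yaw):
    """tool along socket axis of a stand with given yaw; returns rpy, direction"""
    S=Ro.from_euler('z',yaw).as_matrix(); z=S@[.7071,0,-.7071]; y=-S[:,1]; x=np.cross(y,z)
    return Ro.from_matrix(np.stack([x,y,z],1)).as_euler('xyz'),z
E
cat > s2.py <<'E'
from h import *
import pickle
W={}
def look(n,p,o):
    robot.move_to(p,o);robot.pause(.25);W[n]=capture("wrist");W[n]['s']=robot.sense()
look('A',[.50,.215,.22],[np.pi,0,.36])
o,z=coax(.36);look('B',np.array([.545,.225,.085])-.15*z,o)
look('N0',[.448,.01,.16],[np.pi,0,0]);look('N9',[.448,.01,.16],[np.pi,0,np.pi/2])
look('K0',[.513,-.249,.19],[np.pi,0,0])
pickle.dump(W,open('w1.pkl','wb'));print(robot.sense()['t'])
im=np.vstack([np.hstack([cv2.resize(W[n]['img'],(400,300)) for n in q]) for q in(("A","B"),("N0","K0"))]);cv2.imwrite('pics/four.png',im)
E
python3 s2.py
```

```text
Traceback (most recent call last):
  File "s2.py", line 7, in <module>
    o,z=coax(.36);look('B',np.array([.545,.225,.085])-.15*z,o)
                  ~~~~^^^^^^^^^^^^^^^^^^^^^^^^^^^^^^^^^^^^^^^^
  File "s2.py", line 5, in look
    robot.move_to(p,o);robot.pause(.25);W[n]=capture("wrist");W[n]['s']=robot.sense()
    ~~~~~~~~~~~~~^^^^^
station.IKError: the arm cannot take that pose within its joint ranges
```

```bash
cat > s3.py <<'E'
from h import *
def pose(yaw,tilt,flip):
    S=Ro.from_euler('z',yaw).as_matrix(); z=S@[np.sin(tilt),0,-np.cos(tilt)]; y=-S[:,1]*(-1 if flip else 1)
    return Ro.from_matrix(np.stack([np.cross(y,z),y,z],1)).as_euler('xyz'),z
for name,P in(("right",[.561,.181,.085]),("left",[.528,.269,.085]),("nestfinal",[.448,.01,.13])):
  for flip in(0,1):
    for td in(-45,-30,-15,0,15,30,45):
        o,z=pose(.36,np.radians(td),flip)
        r=[]
        for s in(.0,.05,.1,.15):
            q=solver.ik(np.array(P)-s*z,o); r.append('-' if q is None else str(np.round(q,1).tolist()) if s==0 else 'ok')
        print(name,flip,td,r)
E
python3 s3.py
```

```text
right 0 -45 ['[0.3, 1.0, 0.8, -0.1, 2.1, 1.5]', 'ok', 'ok', '-']
right 0 -30 ['[0.3, 0.7, 1.1, -0.1, 1.8, 1.5]', 'ok', 'ok', 'ok']
right 0 -15 ['[0.2, 0.5, 1.4, -0.0, 1.5, 1.5]', 'ok', 'ok', 'ok']
right 0 0 ['[0.2, 0.2, 1.7, -0.0, 1.2, 1.4]', 'ok', 'ok', 'ok']
right 0 15 ['[0.2, 0.0, 1.9, 0.1, 0.9, 1.4]', 'ok', 'ok', 'ok']
right 0 30 ['[0.2, -0.1, 2.2, 0.2, 0.6, 1.3]', 'ok', 'ok', 'ok']
right 0 45 ['[0.1, -0.2, 2.4, 0.6, 0.3, 0.8]', 'ok', '-', '-']
right 1 -45 ['[0.3, 1.0, 0.8, -0.1, 2.1, -1.7]', 'ok', 'ok', '-']
right 1 -30 ['[0.3, 0.7, 1.1, -0.1, 1.8, -1.7]', 'ok', 'ok', 'ok']
right 1 -15 ['[0.2, 0.5, 1.4, -0.0, 1.5, -1.7]', 'ok', 'ok', 'ok']
right 1 0 ['[0.2, 0.2, 1.7, 0.0, 1.2, -1.7]', 'ok', 'ok', 'ok']
right 1 15 ['[0.2, 0.0, 1.9, 0.1, 0.9, -1.8]', 'ok', 'ok', 'ok']
right 1 30 ['[0.2, -0.1, 2.2, 0.2, 0.6, -1.9]', 'ok', 'ok', 'ok']
right 1 45 ['[0.1, -0.2, 2.4, 0.6, 0.3, -2.3]', 'ok', '-', '-']
left 0 -45 ['[0.4, 1.0, 0.8, 0.0, 2.1, 1.6]', 'ok', 'ok', '-']
left 0 -30 ['[0.4, 0.7, 1.1, 0.0, 1.8, 1.6]', 'ok', 'ok', 'ok']
left 0 -15 ['[0.4, 0.5, 1.4, 0.0, 1.5, 1.6]', 'ok', 'ok', 'ok
[... 924 characters left out ...]
tfinal 0 0 ['[-0.1, -0.2, 2.0, -0.0, 1.3, 1.1]', 'ok', 'ok', 'ok']
nestfinal 0 15 ['[-0.2, -0.4, 2.3, 0.2, 1.1, 1.0]', 'ok', 'ok', 'ok']
nestfinal 0 30 ['[-0.3, -0.7, 2.5, 0.4, 1.0, 0.7]', 'ok', '-', '-']
nestfinal 0 45 ['-', '-', '-', '-']
nestfinal 1 -45 ['[0.1, 0.5, 1.4, -0.2, 1.9, -1.9]', 'ok', 'ok', 'ok']
nestfinal 1 -30 ['[0.0, 0.3, 1.6, -0.2, 1.7, -1.9]', 'ok', 'ok', 'ok']
nestfinal 1 -15 ['[-0.0, 0.1, 1.8, -0.1, 1.5, -1.9]', 'ok', 'ok', 'ok']
nestfinal 1 0 ['[-0.1, -0.2, 2.0, 0.0, 1.3, -2.0]', 'ok', 'ok', 'ok']
nestfinal 1 15 ['[-0.2, -0.4, 2.3, 0.2, 1.1, -2.2]', 'ok', 'ok', 'ok']
nestfinal 1 30 ['[-0.3, -0.7, 2.5, 0.4, 1.0, -2.4]', 'ok', '-', '-']
nestfinal 1 45 ['-', '-', '-', '-']
```

```bash
cat >> h.py <<'E'
def pose(yaw,td):
    S=Ro.from_euler('z',yaw).as_matrix(); t=np.radians(td); z=S@[np.sin(t),0,-np.cos(t)]; y=-S[:,1]
    return Ro.from_matrix(np.stack([np.cross(y,z),y,z],1)).as_euler('xyz'),z
E
sed -i 's/coax(.36)/pose(.36,30)/' s2.py; python3 s2.py
```

```text
10.7583
```

View pics/four.png

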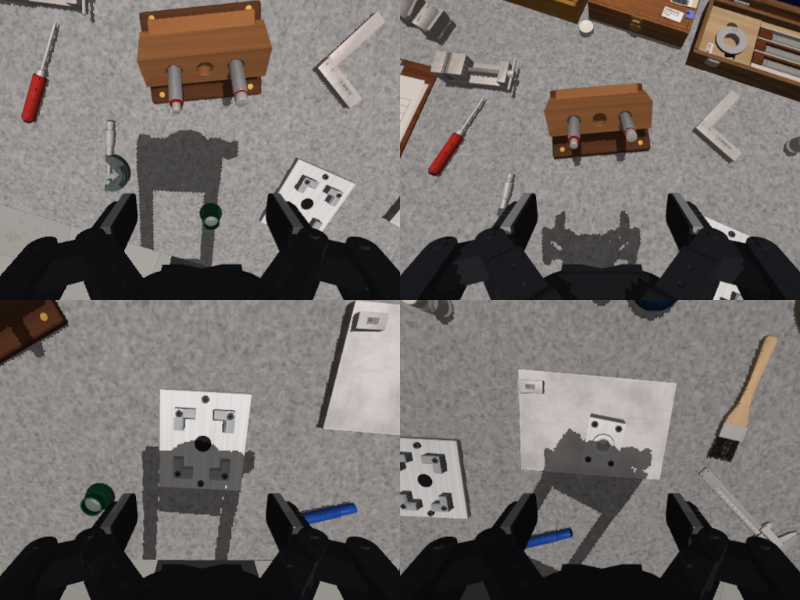

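```bash
cat > s4.py <<'E'
from h import *
import pickle
W=pickle.load(open('w1.pkl','rb'))
# (view, target point, half-size px)
T={'A':[.55,.22,.08],'N0':[.448,.01,.01],'N9':[.448,.01,.01],'K0':[.513,-.249,.045]}
crops=[]
p=cv2.SimpleBlobDetector_Params();p.minThreshold=10;p.maxThreshold=160;p.thresholdStep=6;p.filterByArea=True;p.minArea=60;p.maxArea=9000;p.filterByCircularity=True;p.minCircularity=.6;p.filterByInertia=False;p.filterByConvexity=False;p.minDistBetweenBlobs=10
D=cv2.SimpleBlobDetector_create(p)
for n,P in T.items():
    c=W[n];u=proj(c,P);w,h=(80,60)if n!='K0' else (48,36)
    x0,y0=int(u[0]-w),int(u[1]-h);x0=max(x0,0);y0=max(y0,0)
    cr=c['img'][y0:y0+2*h,x0:x0+2*w];s=400/(2*w)
    im=cv2.resize(cr,(400,300),interpolation=cv2.INTER_CUBIC)
    if n!='A':
        for k in D.detect(im):
            uv=(np.array(k.pt)+.5)/s-.5+[x0,y0];print(n,'crop',np.round(k.pt),'sz',round(k.size),'world',plane(c,uv,P[2]).round(4))
            cv2.circle(im,tuple(int(v) for v in k.pt),3,(0,0,255),-1)
    crops.append(im);print(n,x0,y0,s)
cv2.imwrite('pics/crops.png',np.vstack([np.hstack(crops[:2]),np.hstack(crops[2:])]))
E
python3 s4.py
```

```text
A 190 76 2.5
N0 crop [199. 273.] sz 22 world [0.3966 0.0112 0.01  ]
N0 crop [206. 147.] sz 52 world [0.4505 0.0085 0.01  ]
N0 crop [274. 246.] sz 21 world [ 0.4087 -0.0193  0.01  ]
N0 crop [129. 237.] sz 22 world [0.4124 0.0394 0.01  ]
N0 crop [294.  58.] sz 22 world [ 0.4851 -0.0245  0.01  ]
N0 crop [130.  49.] sz 22 world [0.4882 0.0367 0.01  ]
N0 crop [365.  39.] sz 15 world [ 0.4921 -0.0505  0.01  ]
N0 crop [353. 271.] sz 16 world [ 0.3976 -0.0523  0.01  ]
N0 177 126 2.5
N9 crop [ 72. 150.] sz 23 world [0.3971 0.0106 0.01  ]
N9 crop [211. 156.] sz 53 world [0.4513 0.0084 0.01  ]
N9 crop [115.  84.] sz 22 world [0.415  0.0366 0.01  ]
N9 crop [114. 229.] sz 21 world [ 0.4125 -0.0222  0.01  ]
N9 crop [303. 242.] sz 20 world [ 0.4886 -0.0281  0.01  ]
N9 crop [350. 165.] sz 14 world [0.5055 0.0047 0.01  ]
N9 crop [319.  93.] sz 22 world [0.492  0.0331 0.01  ]
N9 177 125 2.5
K0 crop [254. 239.] sz 32 world [ 0.492  -0.2608  0.045 ]
K0 crop [132. 216.] sz 33 world [ 0.4975 -0.2323  0.045 ]
K0 crop [295.  54.] sz 33 world [ 0.5361 -0.2694  0.045 ]
K0 crop [168.  29.] sz 33 world [ 0.5416 -0.2409  0.045 ]
K0 209 152 4.166666666666667
```

View pics/crops.png

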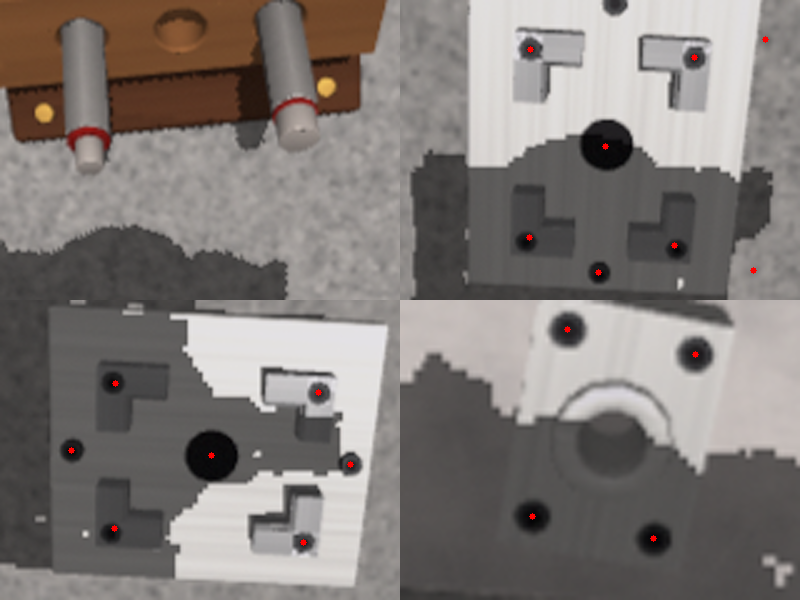

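Crop A (top left) settles the gauges. The right one, with a thick no-go end at (299,130), is the large gauge; the left one, at (89,160), has a thin end and is the small gauge; the blue one lying on the bench is the decoy. Nest centre is about (.451,.0085) with yaw -3°, and block centre about (.517,-.251) with yaw -11°. Picking up the block.

```bash
cat > s5.py <<'E'
from h import *
o=[np.pi,0,np.radians(-11)]
x,y=.5168,-.2508
robot.move_to([x,y,.12],o);robot.move_linear([x,y,.058],v=.12)
command_gripper(.054,60)
f0=robot.sense()['contact_force'][2]
for z in(.052,.049,.046,.043):
    robot.move_linear([x,y,z],v=.04);s=robot.sense();print(z,s['ee_pos'].round(4),s['contact_force'].round(1))
    if s['contact_force'][2]-f0>5: robot.move_linear([x,y,z+.003],v=.04);break
command_gripper(.03,60);s=robot.sense();print('grip',s['gripper_width'],s['grip_force'],s['ee_pos'].round(4),s['contact_force'].round(1),s['t'])
robot.move_linear([x,y,s['ee_pos'][2]+.08],v=.12);s=robot.sense();print('lift',s['gripper_width'],s['contact_force'].round(1),s['t'])
E
python3 s5.py
```

```text
0.052 [ 0.5163 -0.2505  0.0513] [-0.5 -0.6  0.4]
0.049 [ 0.5166 -0.2507  0.0487] [-0.4  1.6 -0.4]
0.046 [ 0.5166 -0.2507  0.0457] [ 0.9 -0.2  0.1]
0.043 [ 0.5166 -0.2507  0.0427] [-0.2 -0.  -0.7]
grip 0.04314719664285305 62.84408122301102 [ 0.517  -0.2509  0.0432] [ 0.3 -0.6  0.9] 13.5167
lift 0.04287269679575432 [ 0.2  0.5 -3. ] 14.3333
```

```bash
cat > s6.py <<'E'
from h import *
import pickle
o=[np.pi,0,np.radians(-3)]
x,y=.4514,.0084
robot.move_to([x,y,.11],o);robot.move_linear([x,y,.056],v=.1);robot.pause(.2)
s=robot.sense();print(s['ee_pos'].round(4),s['contact_force'].round(1));f0=s['contact_force'][2]
for z in(.051,.047,.044,.041,.039,.038):
    robot.move_linear([x,y,z],v=.04);s=robot.sense();print(z,s['ee_pos'].round(4),s['contact_force'].round(1),s['moment'].round(2))
    if s['contact_force'][2]-f0>15:print('stop');break
print(s['t'])
E
python3 s6.py
```

```text
[0.4522 0.0083 0.0569] [-0.   0.3 -3.3]
0.051 [0.4511 0.0085 0.0507] [ 0.6  0.3 -2. ] [ 0.02 -0.02  0.02]
0.047 [0.4511 0.0085 0.0466] [ 0.6  0.1 -2.6] [ 0.02 -0.01 -0.03]
0.044 [0.4512 0.0084 0.0437] [-0.1  1.  -2.5] [ 0.03 -0.05 -0.03]
0.041 [0.4512 0.0084 0.0408] [-0.4 -0.3 -1.4] [-0.04 -0.01 -0.05]
0.039 [0.4513 0.0084 0.0389] [ 0.  -0.6 -2.3] [-0.02  0.   -0.04]
0.038 [0.4516 0.0084 0.0382] [-0.2 -0.5 -1. ] [ 0.01  0.03 -0.04]
17.7917
```

```bash
cat > s7.py <<'E'
from h import *
import pickle
W=pickle.load(open('w1.pkl','rb'))
x,y=.4514,.0084
robot.move_linear([x,y,.0375],v=.04);s=robot.sense();print(s['ee_pos'].round(4),s['contact_force'].round(1))
command_gripper(.06);robot.move_linear([x,y,.16],v=.15);robot.pause(.2);W['N']=capture('wrist')
o,z=pose(.36,30);P=np.array([.561,.181,.09])-.12*z
robot.move_to(P,o);robot.pause(.25);W['C']=capture('wrist');print(robot.sense()['t'])
pickle.dump(W,open('w2.pkl','wb'))
R={}
for n in'ABC':
    im=W[n]['img'].astype(int);b,g,r=im[...,0],im[...,1],im[...,2]
    m=((r>90)&(r>2.2*g)&(r>2.2*b)).astype(np.uint8);k,_,st,ce=cv2.connectedComponentsWithStats(m)
    print(n,[(ce[i].round(1).tolist(),st[i][2:].tolist()) for i in range(1,k) if st[i][4]>8])
cr=[]
for n,P in(('A',[.56,.2,.08]),('C',[.56,.2,.08]),('N',[.451,.008,.04])):
    c=W[n];u=proj(c,P);w,h=60,45;x0,y0=int(u[0]-w),int(u[1]-h);print(n,x0,y0)
    cr.append(cv2.resize(c['img'][y0:y0+2*h,x0:x0+2*w],(400,300),interpolation=cv2.INTER_CUBIC))
cr.append(cv2.resize(W['C']['img'],(400,300)))
cv2.imwrite('pics/c2.png',np.vstack([np.hstack(cr[:2]),np.hstack(cr[2:])]))
E
python3 s7.py
```

```text
[0.4517 0.0084 0.0382] [-4.   0.5  5.7]
20.575
A [([41.7, 125.1], [29, 62, 913]), ([307.6, 117.5], [19, 9, 33]), ([224.8, 129.9], [17, 9, 66])]
B [([56.9, 196.1], [43, 52, 706]), ([222.1, 177.3], [15, 10, 58])]
C [([239.0, 173.3], [9, 9, 12]), ([9.8, 192.8], [25, 41, 449]), ([165.6, 185.9], [17, 12, 72])]
A 236 89
C 175 146
N 196 151
```

View pics/c2.png

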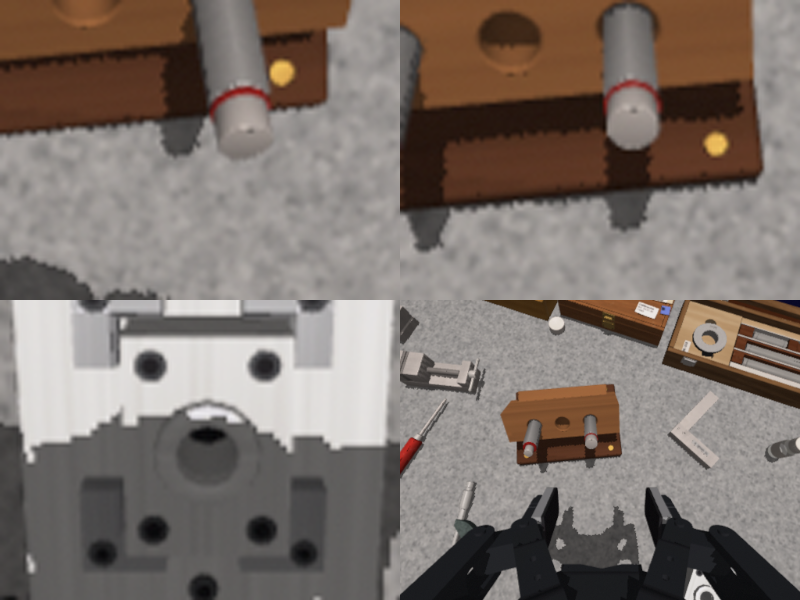

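The block sits inside the four locators (lower left), with its corner holes level and square to the nest. In crop C (upper right) the large gauge's end-face centre is at (233,130). I triangulate that and check the seat numerically.

```bash
cat > s8.py <<'E'
from h import *
import pickle
W=pickle.load(open('w2.pkl','rb'))
A,C,N=W['A'],W['C'],W['N']
E,e=tri(A,(309.5,130.6),C,(244.5,184.6));print('end R',E.round(4),e)
R,e=tri(A,(307.4,118.3),C,(244.4,175.2));print('ring R',R.round(4),e)
L,e=tri(A,(224.8,129.9),C,(165.6,185.9));print('ring L',L.round(4),e)
d=L-R;print('row yaw deg',np.degrees(np.arctan2(d[1],d[0]))-90,np.linalg.norm(d),d)
for uv in((150,365),(264,365),(153,530),(261,530)):
    p=[196+(uv[0]+.5)/3.333-.5,151+(uv[1]-300+.5)/3.333-.5];print('hole',plane(N,p,.04).round(4))
E
python3 s8.py
```

```text
end R [0.5669 0.1927 0.0913] 0.0008278591349784441
ring R [0.5759 0.197  0.0852] 0.000163203305059406
ring L [0.542  0.2598 0.0847] 0.0002930198926344931
row yaw deg 28.40187715558605 0.07135491026608042 [-0.03393922  0.06276435 -0.00053716]
hole [0.475  0.0203 0.04  ]
hole [ 0.4734 -0.0085  0.04  ]
hole [0.4298 0.0228 0.04  ]
hole [ 0.4282 -0.0061  0.04  ]
```

```bash
cat > s9.py <<'E'
from h import *
import sys
yaw=np.radians(28.4);o,z=pose(yaw,30)
a=Ro.from_euler('z',yaw).as_matrix()@[-.7071,0,.7071]
E=np.array([.5669,.1927,.0913]);G=E-.025*a;T=G-.006*z
pts=dict(pre=T-.07*z,grasp=T,out=T+.055*a,up=T+.055*a+[-.02,0,.08])
for n,p in pts.items():print(n,p.round(3),solver.ik(p,o) is not None)
o2,z2=pose(yaw,-15);F=np.array([.4515,.0078,.25]);print(solver.ik(F,o2))
if len(sys.argv)<2:sys.exit()
robot.move_to(pts['pre'],o);command_gripper(.045,50);robot.move_linear(T,v=.08)
s=robot.sense();print(s['ee_pos'].round(4),s['contact_force'].round(1))
command_gripper(.005,50);s=robot.sense();print('grip',s['gripper_width'],s['grip_force'],s['contact_force'].round(1),s['t'])
robot.move_linear(pts['out'],v=.06);s=robot.sense();print('out',s['ee_pos'].round(4),s['gripper_width'],s['contact_force'].round(1),s['t'])
E
python3 s9.py; python3 s9.py go
```

```text
pre [0.549 0.183 0.139] True
grasp [0.58  0.2   0.079] True
out [0.546 0.181 0.118] True
up [0.526 0.181 0.198] True
[-0.00296984 -0.04720997  1.70338564 -0.12541024  1.71540509  1.06840994]
pre [0.549 0.183 0.139] True
grasp [0.58  0.2   0.079] True
out [0.546 0.181 0.118] True
up [0.526 0.181 0.198] True
[-0.00296984 -0.04720997  1.70338564 -0.12541024  1.71540509  1.06840994]
[0.58   0.1997 0.0793] [ 0.6 -0.2  0.6]
grip 0.013817462767783487 49.13491806015372 [-4.5 -1.2  4.5] 22.6917
out [0.5455 0.1812 0.1174] 0.013740388413895696 [ 0.8  1.3 -0.9] 23.7583
```

```bash
cat > s10.py <<'E'
from h import *
import pickle
yaw=np.radians(28.4)
a=Ro.from_euler('z',yaw).as_matrix()@[-.7071,0,.7071]
p=robot.sense()['ee_pos'];robot.move_linear(p+[-.02,0,.09],v=.15)
o2,z2=pose(0,-15);G=np.array([.4515,.0078,.168]);
robot.move_to(G-.006*z2,o2);robot.pause(.4)
W={n:capture(n) for n in('side','wrist','top')};s=robot.sense();W['s']=s;print(s['ee_pos'].round(4),(G-.006*z2).round(4),s['ee_rot'].round(4),o2,s['gripper_width'],s['t'])
pickle.dump(W,open('w3.pkl','wb'))
cr=[]
for n,Q,w in(('side',[.4515,.008,.11],40),('wrist',[.4515,.008,.08],70)):
    c=W[n];u=proj(c,Q);h=int(w*1.5);x0,y0=int(u[0]-w),max(0,int(u[1]-h));print(n,x0,y0,u)
    k=c['img'][y0:y0+2*h,x0:x0+2*w];print(k.shape)
    cr.append(cv2.resize(k,(400,600),interpolation=cv2.INTER_CUBIC))
cv2.imwrite('pics/hov.png',np.hstack(cr))
E
python3 s10.py
```

```text
[0.4531 0.008  0.174 ] [0.4531 0.0078 0.1738] [-3.1415e+00  2.6120e-01  4.0000e-04] [3.14159265 0.26179939 0.        ] 0.01397362717231254 25.875
side 247 137 [287.64011132 197.54990127]
(120, 80, 3)
wrist 186 74 [256.25749169 179.92581828]
(210, 140, 3)
```

View pics/hov.png

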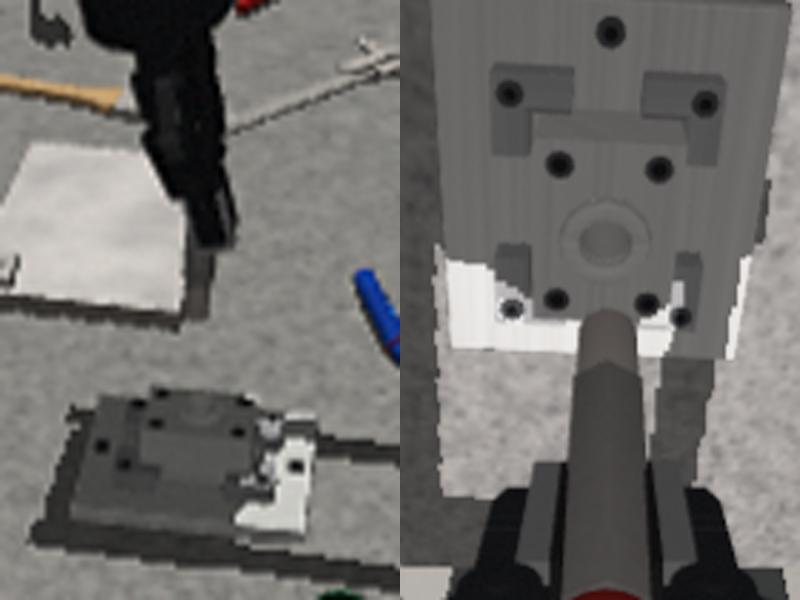

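The side crop shows the gauge hanging below the fingers, tip near (196,318), above the seated block. The wrist crop shows it in line with the tool, go tip apex at (608,312), bore at (605,242). I check its tilt numerically.

```bash
cat > s11.py <<'E'
from h import *
import pickle
W=pickle.load(open('w3.pkl','rb'));c=W['wrist'];g=cv2.cvtColor(c['img'],6).astype(int)
s=W['s'];R=Ro.from_euler('xyz',s['ee_rot']).as_matrix();G=s['ee_pos']+.006*R[:,2];print('G',G.round(4))
print('wrist col258 v170..205',g[170:206,258].tolist())
for v in(188,194,215,230,250,265):print(v,g[v,236:282].tolist())
for th in(-6,-3,0,3,6):
    t=np.radians(th);a=np.array([np.sin(t),0,np.cos(t)]);x=np.array([np.cos(t),0,-np.sin(t)])
    f=lambda y,r:proj(c,G+(y-.021)*a+r*x).round(1)
    print(th,'tip',f(-.046,.007),'shoulder',f(-.024,.0075),'ring/handle end',f(.034,.0075))
b,gg,r=[c['img'][...,i].astype(int) for i in range(3)];m=(r>2*gg)&(r>2*b)&(r>60);m[:, :230]=0;m[:,285:]=0;v,u=np.nonzero(m);print('red',v.min(),v.max(),u.mean())
S=W['side'];gs=cv2.cvtColor(S['img'],6).astype(int)
for v in range(184,204,2):print(v,gs[v,276:298].tolist())
for y in(-.046,-.024,0):
    for sx in(-.007,.007):print(y,sx,proj(S,G+[sx,0,y-.021]).round(1))
E
python3 s11.py
```

```text
G [0.4515 0.008  0.1682]
wrist col258 v170..205 [110, 106, 103, 102, 105, 105, 106, 106, 105, 105, 105, 100, 85, 78, 80, 80, 81, 82, 83, 82, 82, 84, 84, 85, 83, 85, 86, 85, 86, 83, 71, 65, 66, 66, 66, 66]
188 [226, 226, 222, 219, 221, 221, 221, 227, 234, 235, 235, 233, 190, 106, 72, 76, 77, 79, 80, 80, 81, 82, 83, 83, 83, 82, 80, 79, 78, 77, 73, 70, 114, 179, 194, 189, 187, 188, 187, 187, 187, 186, 186, 199, 211, 203]
194 [229, 231, 230, 229, 230, 230, 231, 233, 234, 234, 234, 231, 142, 73, 76, 79, 80, 81, 83, 83, 85, 84, 83, 84, 85, 84, 83, 82, 81, 80, 77, 75, 72, 216, 231, 231, 231, 230, 230, 230, 231, 231, 232, 233, 161, 108]
215 [164, 158, 153, 151, 152, 154, 158, 158, 156, 142, 90, 61, 63, 63, 63, 62, 63, 65, 64, 66, 67, 67, 66, 67, 67, 67, 65, 65, 65, 64, 63, 63, 62, 62, 60, 124, 152, 155, 161, 108, 78, 77, 75, 71, 70, 70]
230 [162, 157, 152, 152, 157, 159, 157, 157, 135, 85, 63, 62, 63, 64, 65, 65, 66, 68, 66, 68, 69, 69, 71, 71, 69, 68, 67, 66, 65, 66, 64, 64, 64, 63, 62, 61, 149, 109, 71, 70, 71, 72, 75, 76, 77, 77]
250 [68, 67, 68, 68, 43, 19, 16, 15, 51, 64, 66, 66, 67, 67
[... 1243 characters left out ...]
 129]
194 [189, 189, 186, 187, 189, 191, 196, 159, 53, 56, 61, 60, 47, 116, 128, 131, 136, 132, 134, 135, 135, 137]
196 [181, 179, 181, 180, 182, 184, 197, 144, 66, 67, 70, 67, 56, 139, 140, 132, 130, 135, 135, 137, 141, 142]
198 [178, 179, 150, 161, 170, 177, 194, 65, 58, 66, 68, 64, 73, 140, 136, 133, 137, 145, 139, 135, 132, 136]
200 [50, 50, 54, 57, 55, 54, 57, 45, 78, 69, 71, 69, 85, 134, 135, 127, 134, 139, 139, 133, 128, 129]
202 [81, 107, 90, 70, 73, 48, 48, 140, 136, 138, 143, 138, 130, 124, 127, 137, 134, 133, 139, 138, 141, 139]
-0.046 -0.007 [290.1 200.5]
-0.046 0.007 [284.9 200.2]
-0.024 -0.007 [290.5 193.5]
-0.024 0.007 [285.2 193.1]
0 -0.007 [290.9 185.6]
0 0.007 [285.5 185.3]
```

```bash
cat > s12.py <<'E'
from h import *
import pickle
o2,z2=pose(0,-18);G=np.array([.4514,.0085,.168])
robot.move_linear(G-.006*z2,o2,v=.05);G[2]=.1335
robot.move_linear(G-.006*z2,o2,v=.05);robot.pause(.5)
W={n:capture(n) for n in('side','wrist')};s=robot.sense();W['s']=s;print(s['ee_pos'].round(4),(G-.006*z2).round(4),s['ee_rot'].round(4),s['gripper_width'],s['t'],s['contact_force'].round(1))
pickle.dump(W,open('w4.pkl','wb'))
R=Ro.from_euler('xyz',s['ee_rot']).as_matrix();G=s['ee_pos']+.006*R[:,2]
c=W['wrist'];S=W['side']
f=lambda y,r:proj(c,G+np.array([r,0,y-.021])).round(1)
print('pred tip',f(-.046,.007),'shoulder',f(-.024,.0085));g=cv2.cvtColor(c['img'],6).astype(int);print(g[150:215,258].tolist())
for z,n in((.046,'boss'),(.066,'tip')):print(n,'side',proj(S,[.4516,.0085,z]).round(1),'wrist',proj(c,[.4516,.0085,z]).round(1))
cr=[]
for n,Q,w in(('side',[.4515,.008,.06],25),('wrist',[.4515,.008,.06],50)):
    c=W[n];u=proj(c,Q);h=int(w*1.5);x0,y0=int(u[0]-w),max(0,int(u[1]-h));print(n,x0,y0)
    cr.append(cv2.resize(c['img'][y0:y0+2*h,x0:x0+2*w],(400,600),interpolation=cv2.INTER_CUBIC))
cv2.imwrite('pics/fin.png',cv2.convertScaleAbs(np.hstack(cr),alpha=1.6))
E
python3 s12.py
```

```text
[0.4533 0.0085 0.1392] [0.4533 0.0085 0.1392] [ 3.1416  0.3141 -0.    ] 0.013608838755174917 27.5667 [-0.1 -0.2 -1.2]
pred tip [255.9 182.5] shoulder [255.7 200.7]
[106, 105, 105, 105, 105, 102, 100, 105, 110, 114, 113, 110, 109, 107, 105, 99, 98, 99, 99, 98, 99, 99, 99, 99, 99, 99, 99, 101, 101, 102, 102, 97, 88, 82, 83, 83, 84, 84, 84, 85, 86, 86, 87, 87, 88, 89, 88, 89, 90, 85, 73, 67, 68, 68, 69, 69, 70, 69, 70, 70, 70, 70, 71, 71, 70]
boss side [286.6 217.5] wrist [256.1 174.8]
tip side [286.9 211.4] wrist [255.9 190.4]
side 261 176
wrist 206 110
```

View pics/fin.png

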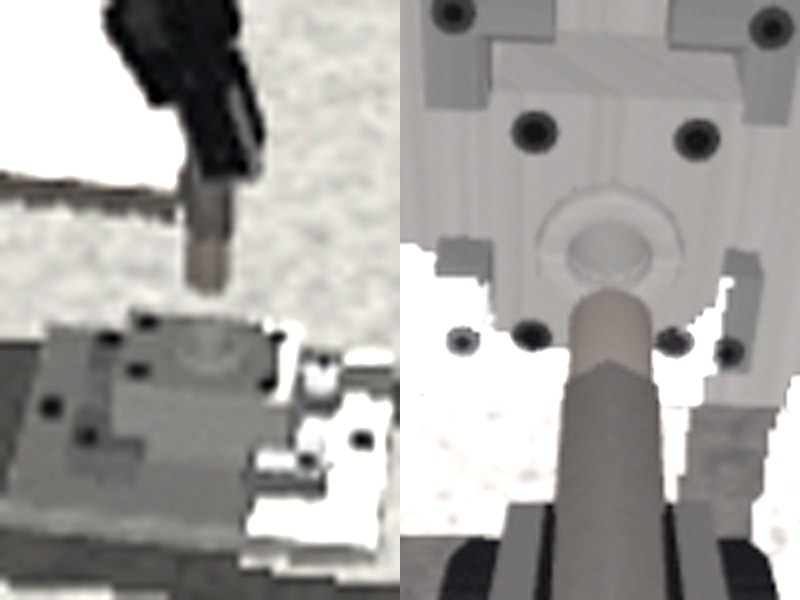

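The side crop shows the gauge upright, tip at (206,293) over the boss centre at about (208,343). In the wrist crop the tip at (611,290) lines up with the bore at (610,255). Pixel residuals agree to within about 0.5 px, and the tip-to-shoulder spacing gives a tilt error under about 1°. Handing in.

```bash
python3 -c "
from h import *
s=robot.sense();print(s['ee_pos'],s['gripper_width'],s['grip_force'],abs(s['qvel']).max())
print(robot.hand_in())"
```

```text
[0.45325696 0.00850616 0.13921621] 0.013608838755174917 48.7124807388318 0.0011227546191779096
the job is handed in; nothing more can be done
None
```

The job is handed in at about 28 s on the robot's clock: the block is seated boss up in the nest and released, and the large gauge is held still and upright, go end down, about 20 mm above the bore (centring good to about 1 mm, camera-measured).

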